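# Fit the four-toothed drive coupling to the deli's vegetable slicer

## Task

Get the vegetable slicer ready: take the drive coupling with four teeth by its grip bar (not the three-toothed or the smooth round one), turn it until its teeth line up with the four gaps in the drive well on top of the white slicer base, and lower it in without dropping it. Press it down, against the stiff seat, until it is fully home, then let go and leave it standing upright in the well.

Things in the scene. Friction and masses are not known exactly. Their poses are not given: they have to be found in the camera images.
- coupling: Four-toothed coupling, white plastic, 0.2 kg, 77 mm tall, standing loose. Origin: centre of underside, z up. Foot 0-26 mm high: core radius 18, four radial teeth 12 wide out to radius 34 along +x, -x, +y, -y. Neck radius 16. Grip bar 36-77 mm high, 44 long in x, 16 thick in y: pinch it along y. Not wanted: two look-alikes, one with three teeth, one with a smooth round foot; the three swap places.
- slicer_base: Fixed vegetable slicer base: white housing 220 x 220 mm, flat top 66 mm above the counter. Origin: centre of underside, z up. In the middle of its top stands an aluminium collar, 108 mm outer diameter, rim 94 mm above the counter, with the drive well in it. A hinge block 24 x 100 mm, top 76 mm high, lies along its +x edge. Place and yaw vary.
- well_mouth (a point): Centre of the drive well's mouth, level with the collar rim, axes as the base. A hole of radius 39, 26 mm deep, with four fixed round-topped teeth 10 wide, inward to radius 23, at 45, 135, 225, 315 degrees from +x. The gaps lie along +x, -x, +y, -y: the coupling's x may point along any of them (play 12 degrees, 4 mm). Fully home, its underside is 26 mm below the rim, its tooth tops level with the rim.
- seat (a joint): Round black seat in the bottom of the well, radius 21 mm, on which the coupling's underside comes to rest. 0 = up as at the start, 16 mm below the collar rim; 0.010 (m) = pushed fully down, 26 mm below the rim. No spring: about 8 N of friction, more than the coupling weighs, so it must be pressed down, and it stays where it is pushed.
Things that resemble listed ones, but are neither listed nor needed, are in the scene too. Leave any orange or yellow look-alike of the coupling alone.

How it is judged:
By the outcome, as a careful person would: the job done as asked, in the order asked, and still so for the second after the job is handed in, with the robot touching nothing.
It also fails if it takes over 38 s, if anything falls off the work surface, if the arm or the gripper's body presses on something with over 40 N, if the wrist force passes 120 N, or if a joint passes its speed limit or range.

## Robot

A 6-joint arm with a two-finger parallel gripper is mounted at the origin on the work surface. World frame = base frame: x ahead of the robot, y to its left, z up, the work surface at z = 0. Lengths are in m, angles in rad, forces in N, time in s.
With the tool pointing down it reaches from about 0.3 to 0.825 m from the base axis. Payload 5.4 kg.
Tool frame: the origin (TCP) lies midway between the tips of the shut fingers; the grasp point (between the pads) lies 19 mm behind it (tcp_to_grasp is the distance from the TCP to the grasp point, in m); z points along the fingers, y is the line along which they close (so a half turn about z gives the same grasp; the last joint's range is limited). The gripper opens to 92 mm and grips with 3 to 60 N. Pads are 20 mm wide; open, the fingers measure 128 mm over their backs; the gripper's body (75 mm by 189 mm) begins 69 mm behind the grasp point.
Start: joints at [-1.498, 0.158, 1.597, -0, 1.386, -0.21], TCP at [0.16, -0.552, 0.215] pointing down, gripper open.
Joint ranges: [-2.91, 2.91], [-0.94, 2.29], [0.18, 2.7], [-1.29, 4.43], [0.17, 2.64], [-3, 3]. Speed limits (rad/s): [2.57, 2.57, 3.14, 3.14, 3.14, 3.14].

## Interface

Orientations are given as a unit quaternion [x, y, z, w].
In Python, from workcell import * gives the robot as it stands.
- The arm moves only by the shell command python3 -m crank 'ROWS' [OPENING]. ROWS is JSON, a list of rows, each a list of 6 numbers: the shift along the tool's x, y, z in mm, then the turn, a rotation vector about the tool's x, y, z in rad. In form: [[x, y, z, ax, ay, az], ...]. A call has 1 to 5 rows; each row is the pose to reach, as a shift and turn from the pose commanded when the call began, along the tool's axes at that moment; what a row does not reach only later rows make up. A row lasts 1/10 s, in which the tool goes at most 50 mm and 8.59 degrees, less where a joint would pass 70% of its speed; a pose out of reach is approached as far as the arm can. A call with a gripper value outside its range is refused whole. OPENING is the finger opening in mm, from 0 to 91.9, set as the call begins (- or left out, the last holds). The fingers move at their own pace and stop on an object; the grip force is fixed at half the most. Time passes only in rows, so rows that repeat a pose let the fingers close. It gives the time, the measured TCP pose, the force, the opening and the grip force at its end, in the units of the state.
- get_state(): the state, without advancing time (a new reading comes with each control period).
- get_image(name): name is "side" or "top" or "wrist"; returns a dict with "pixels" (400x640x3 uint8, red, green, blue), "camera_matrix" (3x3 intrinsics, pixels), "camera_from_world" (4x4, takes a point from world to camera coordinates); the wrist camera has in their place "mount" (4x4, takes a point from camera to tool coordinates, whose origin is the TCP and whose axes are the flange's). Camera axes: x right, y down, z forward; pixel columns grow to the right and rows downward; lengths in m; the calibration is good to about 2 mm. A picture is of the moment at which its call begins: read the wrist's pose just before it. There is no depth.
- finish_job(): hands the job in; it is judged then, once.
The state is a dict: "clock": time; "joints": joint angles; "dq": joint speeds; "joint_efforts": joint torques, N m; "tcp_pos": TCP position; "eef_rot": TCP orientation; "contact_force": force on the tool from outside, world axes, zero at the start; "ft_torque": the same for the moment, N m; "opening": finger opening in m; "finger_force": force on a finger pad.
Only numpy, scipy, OpenCV 4.12 (cv2) and the standard library are available. Lean on these libraries where they do the work, as an engineer would, in place of code of your own. Each camera call takes 0.05 s, during which the arm holds its last target. There are 200 camera calls.

## Working session

There is one attempt and no reset: what is moved stays moved. The work goes in short steps, Python scripts to look and compute and a shell command to move; the robot and the scene stay as the last step left them, time stands still between calls to the robot, and variables do not carry over. Pictures are saved under pics/ and viewed, at most 10 in all, crops included, and the job is handed in when it is done.

```bash
mkdir -p pics
cat > h.py <<'E'
from workcell import *
import numpy as np, cv2
from scipy.spatial.transform import Rotation as R
def cam(name):
    s=get_state(); im=get_image(name); K=np.array(im["camera_matrix"])
    if name=="wrist":
        T=np.eye(4);T[:3,:3]=R.from_quat(s["eef_rot"]).as_matrix();T[:3,3]=s["tcp_pos"]
        W=T@np.array(im["mount"])
    else: W=np.linalg.inv(np.array(im["camera_from_world"]))
    return im["pixels"],K,W
def ray(K,W,u,v,z):
    d=W[:3,:3]@np.linalg.solve(K,[u,v,1]); o=W[:3,3]
    return (o+d*(z-o[2])/d[2])
def save(n,p): cv2.imwrite("pics/"+n+".png",np.ascontiguousarray(p[:,:,::-1]))
E
python3 - <<'E'
from h import *
import pickle
D={}
for n in("top","side"):
    D[n]=cam(n); save(n,D[n][0]); print(n,D[n][2].round(3).tolist(),D[n][1][0].round(1))
pickle.dump(D,open("d.pkl","wb"))
s=get_state();print(s["clock"],s["tcp_pos"],s["eef_rot"])
E
```

```text
top [[-0.02, -0.998, 0.051, 0.384], [-1.0, 0.02, 0.004, 0.07], [-0.005, -0.051, -0.999, 0.874], [0.0, 0.0, 0.0, 1.0]] [383.5   0.  321.1]
side [[-0.907, -0.223, 0.358, 0.059], [-0.421, 0.436, -0.795, 0.93], [0.021, -0.872, -0.49, 0.606], [0.0, 0.0, 0.0, 1.0]] [423.2   0.  321.6]
0.1 [ 0.16038935 -0.55159857  0.21372665] [ 9.90019273e-01  1.40929520e-01  5.26272765e-05 -8.40360717e-04]
```

View pics/top.png

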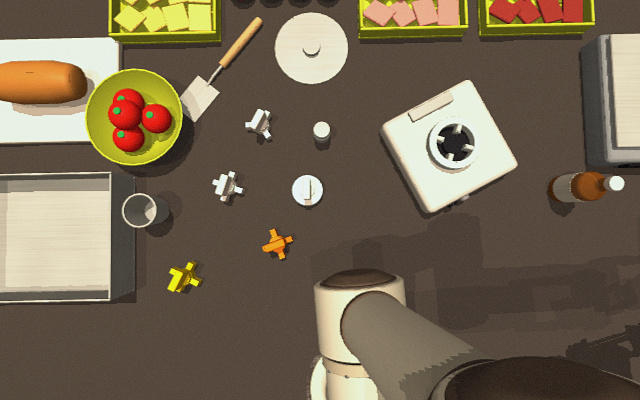

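View pics/side.png

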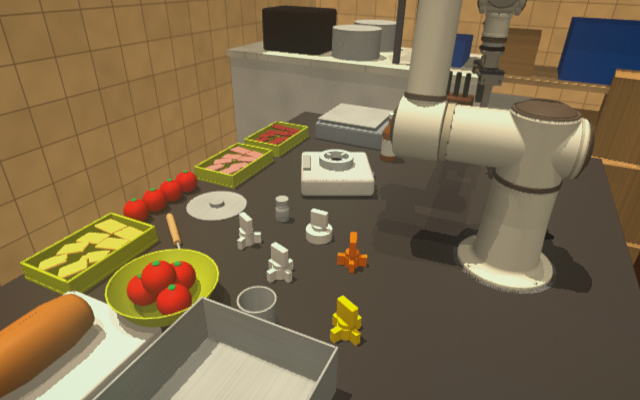

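Candidates in the top view are white (260,124), white (227,187), smooth round (307,190), orange (277,244), yellow (184,278) and a shaker (322,131). I'll crop the two toothed white ones and the well to choose.

Run:
```python
from h import *
import pickle
D=pickle.load(open("d.pkl","rb"));p,K,W=D["top"]
a=cv2.resize(p[95:215,200:290],None,fx=4.4,fy=4.4,interpolation=cv2.INTER_CUBIC)
b=cv2.resize(p[75:215,375:520],None,fx=2.7,fy=2.7,interpolation=cv2.INTER_CUBIC)
c=np.zeros((530,396+394,3),np.uint8);c[:528,:396]=a[:528,:396];c[:378,396:396+391]=b[:378,:391]
save("crop",c)
for u,v in((260,124),(227,187)):print(ray(K,W,u,v,.05).round(3))
for q in((455,143),):print(ray(K,W,*q,.094).round(3))
```

```text
[0.582 0.202 0.05 ]
[0.447 0.275 0.05 ]
[ 0.524 -0.204  0.094]
```

View pics/crop.png

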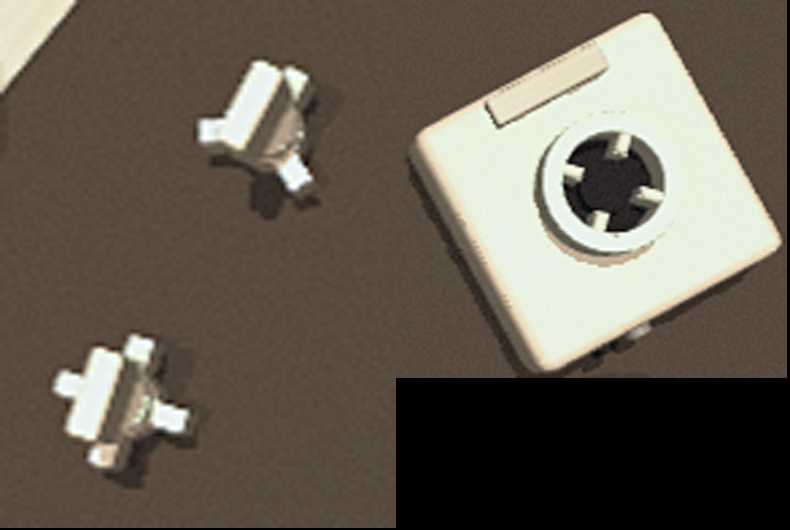

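Upper-left (260,124) has three teeth. Lower-left (227,187) has four, so I take that one.

Run:
```python
from h import *
import pickle
D=pickle.load(open("d.pkl","rb"));p,K,W=D["top"]
f=lambda x,y,z:ray(K,W,200+x/4.4,95+y/4.4,z)
t=[f(*q,.026) for q in((68,385),(141,343),(180,420),(103,461))]
c=np.mean(t,0);print("c",c.round(4),f(95,393,.077).round(4))
for q in t:print(np.linalg.norm(q-c).round(3),np.degrees(np.arctan2(*(q-c)[1::-1])).round(1))
g=lambda x,y,z:ray(K,W,375+(x-396)/2.7,75+y/2.7,z)
k=[g(*q,.066) for q in((648,12),(782,243),(540,374),(410,148))];print("base",np.mean(k,0).round(4),[np.degrees(np.arctan2(*(k[i]-k[i-1])[1::-1])).round(1) for i in range(4)])
k=[g(*q,.090) for q in((619,150),(578,174),(601,215),(642,192))]
print("well",np.mean(k,0).round(4),[np.degrees(np.arctan2(*(q-np.mean(k,0))[1::-1])).round(1) for q in k], g(606,186,.094).round(4))
s=get_state();M=R.from_quat(s["eef_rot"]).as_matrix();print(M.round(3).tolist())
print((M.T@(np.r_[c[:2],.2137]-s["tcp_pos"])*1000).round(0))
```

```text
c [0.4497 0.279  0.026 ] [0.4503 0.2797 0.077 ]
0.029 71.5
0.031 -17.4
0.03 -108.5
0.031 160.7
base [ 0.5214 -0.1999  0.066 ] [np.float64(-61.3), np.float64(-152.4), np.float64(117.1), np.float64(28.1)]
well [ 0.5253 -0.2037  0.09  ] [np.float64(-17.3), np.float64(73.3), np.float64(162.5), np.float64(-107.6)] [ 0.5221 -0.1992  0.094 ]
[[0.96, 0.279, -0.0], [0.279, -0.96, 0.002], [0.0, -0.002, -1.0]]
[ 510. -717.    1.]
```

```bash
cat > plan.py <<'E'
# remaining shift (mm, tool axes) and turn to a tool-down pose: x y z yaw(tool x, deg); calls simulated at 250mm/42.9deg
import sys; from h import *
x,y,z,yaw=map(float,sys.argv[1:5]); n=int(sys.argv[5]) if len(sys.argv)>5 else 1
s=get_state(); p=np.array(s["tcp_pos"]); r=R.from_quat(s["eef_rot"])
t=np.array([x,y,z]); rt=R.from_euler("z",yaw,degrees=True)*R.from_euler("x",180,degrees=True)
for i in range(n):
    d=t-p; a=(r.inv()*rt).as_rotvec(); print((r.inv().apply(d)*1000).round(1),a.round(3))
    L=np.linalg.norm(d);A=np.linalg.norm(a); k=min(1,.25/max(L,1e-9),); m=min(1,.7496/max(A,1e-9))
    p=p+d*k; r=r*R.from_rotvec(a*m)
E
python3 plan.py .45 .279 .2 161.6 4; python3 -c "from h import *;print(np.array(get_image('wrist')['mount']).round(3).tolist())"
```

```text
[ 509.9 -716.8   15.1] [-0.000e+00 -2.000e-03 -2.538e+00]
[ 616.7 -126.9   10.4] [-0.    -0.002 -1.788]
[324.4 197.4   6.1] [-0.000e+00 -1.000e-03 -1.038e+00]
[ 35.2 124.9   2. ] [-0.    -0.    -0.289]
[[0.001, -0.967, -0.254, 0.071], [1.0, 0.001, 0.001, 0.0], [-0.001, -0.254, 0.967, -0.171], [0.0, 0.0, 0.0, 1.0]]
```

```bash
python3 -m crank '[[510,-717,15,0,0,-2.54],[510,-717,15,0,0,-2.54],[510,-717,15,0,0,-2.54],[510,-717,15,0,0,-2.54],[510,-717,15,0,0,-2.54]]' 50
python3 plan.py .45 .279 .2 161.6 3
```

```text
clock: 0.65
tcp_pos: [0.2429, -0.3141, 0.2099]
eef_rot: [0.868, 0.496, 0.0, -0.0]
contact_force: [0.6, -0.1, 0.3]
opening: 0.0541
finger_force: 0.0
[ 616.1 -122.7   10.2] [ 0.000e+00 -1.000e-03 -1.782e+00]
[321.8 198.6   6.1] [ 0.    -0.    -1.033]
[ 34.  123.6   2. ] [ 0.    -0.    -0.283]
```

```bash
python3 -m crank '[[616,-123,10,0,0,-1.78],[616,-123,10,0,0,-1.78],[616,-123,10,0,0,-1.78],[616,-123,10,0,0,-1.78],[616,-123,10,0,0,-1.78]]' >/dev/null
python3 -m crank '[[322,199,6,0,0,-1.03],[322,199,6,0,0,-1.03],[322,199,6,0,0,-1.03],[322,199,6,0,0,-1.03],[322,199,6,0,0,-1.03]]'
python3 plan.py .45 .279 .2 161.6
```

```text
clock: 1.65
tcp_pos: [0.4101, 0.1574, 0.2023]
eef_rot: [0.296, 0.955, -0.0, 0.0]
contact_force: [0.7, 0.0, 0.6]
opening: 0.0499
finger_force: 0.0
[ 35.9 122.8   2.3] [ 0.     0.001 -0.281]
```

```bash
python3 -m crank '[[36,123,2,0,0,-0.28],[36,123,2,0,0,-0.28],[36,123,2,0,0,-0.28],[36,123,2,0,0,-0.28],[36,123,2,0,0,-0.28]]'
python3 - <<'E'
from h import *
import pickle
d=cam("wrist");pickle.dump(d,open("w.pkl","wb"));save("w1",d[0])
def pr(x,y,z):
    q=np.linalg.inv(d[2])@[x,y,z,1];q=d[1]@q[:3];return (q[:2]/q[2]).round(0)
c,s=np.cos(np.radians(161.6)),np.sin(np.radians(161.6))
print(pr(.45,.279,.077),[pr(.45+a*c-b*s,.279+a*s+b*c,.026) for a,b in((.034,0),(-.034,0),(0,.034),(0,-.034))])
E
```

```text
clock: 2.15
tcp_pos: [0.4504, 0.2765, 0.1998]
eef_rot: [0.163, 0.987, -0.001, -0.001]
contact_force: [0.2, -0.6, 0.3]
opening: 0.0502
finger_force: 0.0
[321. 192.] [array([320., 151.]), array([320., 211.]), array([290., 182.]), array([351., 182.])]
```

View pics/w1.png

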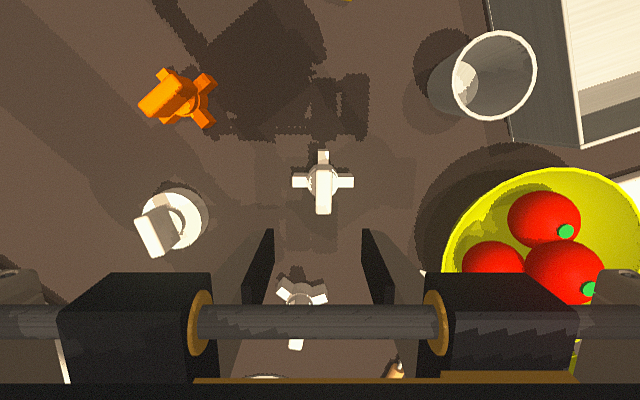

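Prediction matches: teeth at (322,151), (293,182) and (353,182), all at right angles, and the bar top at (323,192). Offset is about 2 mm along tool y. Descending to grasp.

```bash
python3 plan.py .4505 .279 .0385 161.6;
python3 -m crank '[[1,2,40,0,0,0],[1,2,85,0,0,0],[1,2,120,0,0,0],[1,2,140,0,0,0],[1,2,150,0,0,0]]'
python3 plan.py .4505 .279 .0385 161.6
```

```text
[  0.8   3.1 161.5] [-0.001 -0.001 -0.008]
clock: 2.7
tcp_pos: [0.4489, 0.2769, 0.0483]
eef_rot: [0.165, 0.986, -0.001, -0.002]
contact_force: [0.3, 0.4, 0.4]
opening: 0.0501
finger_force: 0.0
[-0.9  2.6  9.8] [-0.003 -0.003 -0.009]
```

```bash
python3 -m crank '[[0,1,8,0,0,0],[0,1,10,0,0,0],[0,1,10,0,0,0]]'
python3 -m crank '[[0,0,0,0,0,0],[0,0,0,0,0,0],[0,0,0,0,0,0],[0,0,0,0,0,0],[0,0,0,0,0,0]]' 5
python3 -m crank '[[0,0,0,0,0,0],[0,0,0,0,0,0],[0,0,-5,0,0,0],[0,0,-15,0,0,0],[0,0,-30,0,0,0]]'
```

```text
clock: 3.0
tcp_pos: [0.4516, 0.2797, 0.0413]
eef_rot: [0.164, 0.986, 0.0, 0.001]
contact_force: [1.0, 0.2, -0.2]
opening: 0.05
finger_force: 0.0
clock: 3.5
tcp_pos: [0.4511, 0.28, 0.0407]
eef_rot: [0.164, 0.987, 0.0, 0.0]
contact_force: [-0.3, 0.5, 0.1]
opening: 0.0159
finger_force: 30.0
clock: 4.0
tcp_pos: [0.4497, 0.2791, 0.0701]
eef_rot: [0.164, 0.987, -0.001, -0.001]
contact_force: [0.1, 0.3, -1.9]
opening: 0.0158
finger_force: 30.0
```

```bash
python3 -m crank '[[0,0,-30,0,0,0],[0,0,-65,0,0,0],[0,0,-100,0,0,0],[0,0,-125,0,0,0],[0,0,-130,0,0,0]]'
python3 plan.py .522 -.200 .2 118 3
```

```text
clock: 4.5
tcp_pos: [0.4528, 0.2802, 0.2046]
eef_rot: [0.164, 0.987, 0.002, 0.003]
contact_force: [-0.4, -0.0, -3.1]
opening: 0.0158
finger_force: 30.0
[-220.6 -432.1    4.1] [0.006 0.004 0.753]
[-221.   -80.5    2.2] [0.    0.    0.004]
[0. 0. 0.] [-0. -0. -0.]
```

```bash
python3 -m crank '[[-15,-30,0,0,0,0.05],[-35,-68,0,0,0,0.13],[-55,-108,0,0,0,0.22],[-75,-147,0,0,0,0.31],[-95,-186,0,0,0,0.40]]' >/dev/null
python3 plan.py .522 -.200 .2 118
```

```text
[-212.9 -173.4   -1.2] [-0.002 -0.002  0.35 ]
```

```bash
python3 -m crank '[[-31,-25,0,0,0,0.07],[-62,-50,0,0,0,0.14],[-93,-76,0,0,0,0.21],[-124,-101,0,0,0,0.28],[-155,-126,0,0,0,0.35]]' >/dev/null
python3 plan.py .522 -.200 .2 118
```

```text
[-70.6 -25.6  -1.3] [-0.002 -0.002  0.   ]
```

```bash
python3 -m crank '[[-30,-11,0,0,0,0],[-55,-20,0,0,0,0],[-68,-25,0,0,0,0],[-70,-25,0,0,0,0],[-70,-25,0,0,0,0]]'
python3 - <<'E'
from h import *
import pickle
d=cam("wrist");pickle.dump(d,open("w.pkl","wb"));save("w2",d[0])
def pr(x,y,z):
    q=np.linalg.inv(d[2])@[x,y,z,1];q=d[1]@q[:3];return (q[:2]/q[2]).round(0).tolist()
print(pr(.522,-.2,.094),[pr(.522+.054*np.cos(np.radians(a)),-.2+.054*np.sin(np.radians(a)),.094) for a in (28,118,208,298)])
E
```

```text
clock: 6.0
tcp_pos: [0.5231, -0.1969, 0.1997]
eef_rot: [0.514, 0.858, 0.0, -0.001]
contact_force: [0.4, -0.7, -3.0]
opening: 0.0157
finger_force: 30.0
[315.0, 200.0] [[375.0, 200.0], [315.0, 139.0], [255.0, 200.0], [315.0, 255.0]]
```

View pics/w2.png

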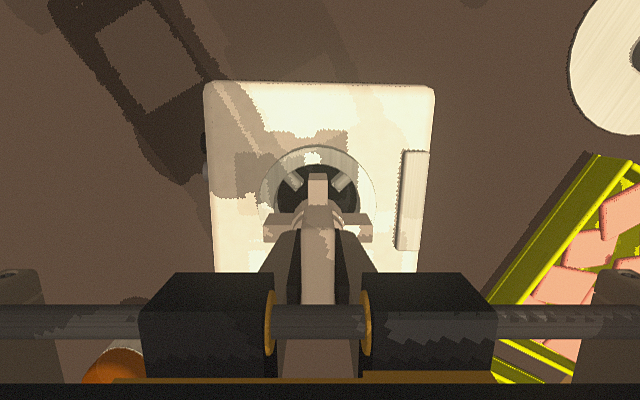

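Collar rim spans about (260..377) with its top at v≈145, 3 px right and 6 px lower than predicted; the yaw looks good (well teeth at (292,182) and (344,182)). Zooming in.

Run:
```python
from h import *
import pickle
p,K,W=pickle.load(open("w.pkl","rb"))
c=cv2.resize(p[130:250,240:400],None,fx=5,fy=5,interpolation=cv2.INTER_CUBIC)
c=np.clip((c/255.)**.7*255,0,255).astype(np.uint8);save("w2c",c)
```

```text
(no output)
```

View pics/w2c.png

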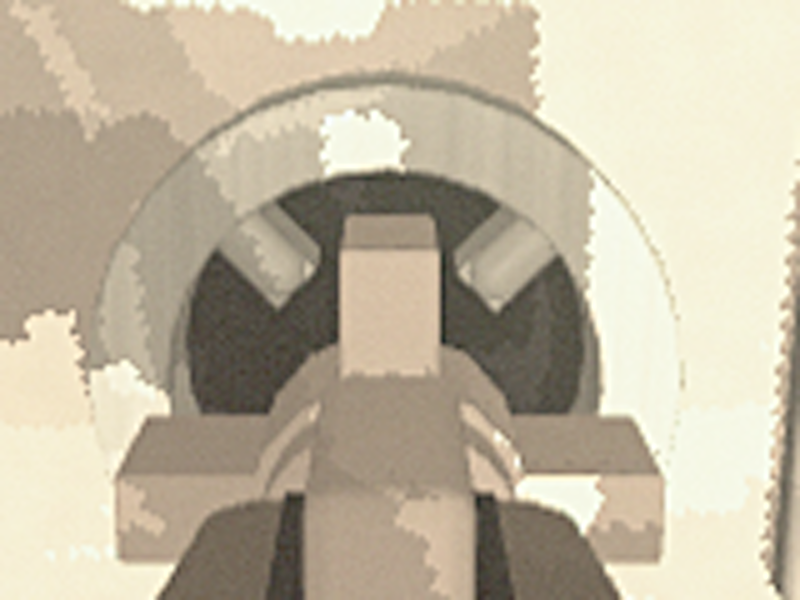

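Run:
```python
from h import *
import pickle
p,K,W=pickle.load(open("w.pkl","rb"));s=get_state()
q=np.array([.5231,-.1969,.1997]);M=R.from_quat(s["eef_rot"]).as_matrix()
t=lambda x,y,z:((ray(K,W,240+x/5,130+y/5,z)-np.array(s["tcp_pos"]))@M*1000).round(1)
print(s["tcp_pos"])
print("rim outer top",t(390,85,.094),"inner top",t(388,172,.094),"L/R",t(97,340,.094),t(683,370,.094),"in",t(172,400,.094),t(600,380,.094))
print("well teeth tips",t(280,305,.092),t(500,310,.092))
z=s["tcp_pos"][2]-.0405+.026
print("tooth tip top",t(340,248,z),t(440,248,z),"side tips top front",t(118,475,z),t(663,475,z),"back",t(150,417,z-.026))
```

```text
[ 0.52320107 -0.19650137  0.19987999]
rim outer top [ 44.7  -0.2 105.9] inner top [ 29.7  -0.6 105.9] L/R [ -0.7 -52.9 105.9] [ -6.3  52.7 105.9] in [-11.9 -39.8 105.9] [ -8.1  37.8 105.9]
well teeth tips [  5.3 -20.  107.9] [  4.4  19.6 107.9]
tooth tip top [34.2 -6.3 14.6] [34.2  5.6 14.5] side tips top front [  5.7 -33.9  14.5] [ 5.7 33.3 14.5] back [  5.1 -33.7  40.5]
```

```bash
python3 -m crank '[[-4,0,10,0,0,0],[-8.5,0,25,0,0,0],[-8.5,0,42,0,0,0],[-8.5,0,54,0,0,0],[-8.5,0,58,0,0,0]]'
python3 -m crank '[[0,0,0,0,0,0],[0,0,0,0,0,0]]'
python3 - <<'E'
from h import *
d=cam("wrist");c=cv2.resize(d[0][140:250,240:400],None,fx=5,fy=5,interpolation=cv2.INTER_CUBIC);save("w3",np.clip((c/255.)**.7*255,0,255).astype(np.uint8))
E
```

```text
clock: 6.55
tcp_pos: [0.5262, -0.2042, 0.1397]
eef_rot: [0.513, 0.858, 0.0, -0.002]
contact_force: [-0.4, -0.2, -2.0]
opening: 0.0162
finger_force: 30.0
clock: 6.75
tcp_pos: [0.5278, -0.2055, 0.1429]
eef_rot: [0.514, 0.858, -0.0, 0.0]
contact_force: [0.5, -1.1, -1.5]
opening: 0.0158
finger_force: 30.0
```

View pics/w3.png

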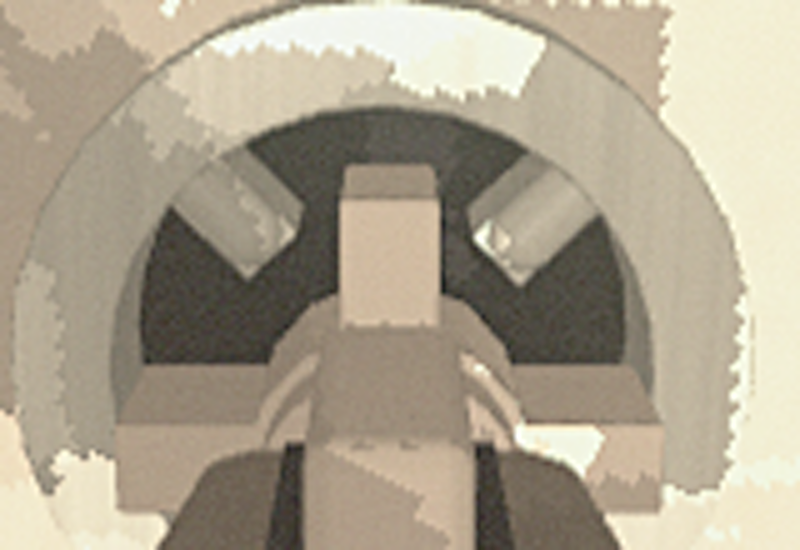

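Teeth now sit over the gaps: inner rim top at (390,107), front tooth 340..440, well teeth tips at (252,278) and (520,285) in the crop. I'll put numbers on it.

Run:
```python
from h import *
p,K,W=cam("wrist");s=get_state();M=R.from_quat(s["eef_rot"]).as_matrix();P=np.array(s["tcp_pos"])
t=lambda x,y,z:((ray(K,W,240+x/5,140+y/5,z)-P)@M*1000).round(1)
print(P.round(4));z=.094
print(t(388,4,z),t(390,107,z),"LR",t(112,360,z),t(655,360,z),t(15,320,z),t(750,330,z),"teeth",t(252,278,.091),t(520,285,.091))
z=P[2]-.0145;print(t(340,198,z),t(440,198,z))
```

```text
[ 0.5281 -0.2056  0.1434]
[54.6 -0.4 49.3] [40.5 -0.1 49.3] LR [  3.7 -40.3  49.3] [ 3.8 38.4 49.4] [  9.7 -54.   49.3] [ 8.3 51.8 49.4] teeth [ 15.2 -20.   52.3] [14.2 18.8 52.3]
[34.5 -6.1 14.4] [34.5  5.8 14.5]
```

```bash
python3 -m crank '[[1,-0.6,2,0,0,0.02],[1,-0.6,5,0,0,0.02],[1,-0.6,8,0,0,0.02],[1,-0.6,11,0,0,0.02],[1,-0.6,14,0,0,0.02]]'
python3 -m crank '[[0,0,2,0,0,0],[0,0,4,0,0,0],[0,0,6,0,0,0],[0,0,8,0,0,0],[0,0,8,0,0,0]]'
```

```text
clock: 7.35
tcp_pos: [0.5264, -0.2046, 0.128]
eef_rot: [0.522, 0.853, -0.0, -0.0]
contact_force: [0.2, -0.1, -2.0]
opening: 0.0158
finger_force: 30.0
clock: 7.85
tcp_pos: [0.5263, -0.2046, 0.1201]
eef_rot: [0.522, 0.853, -0.0, -0.0]
contact_force: [-0.2, 1.0, -2.4]
opening: 0.016
finger_force: 30.0
```

In the gaps with no contact. Now pressing slowly.

```bash
python3 -m crank '[[0,0,1.5,0,0,0],[0,0,3,0,0,0],[0,0,4.5,0,0,0],[0,0,6,0,0,0],[0,0,7,0,0,0]]'
python3 -m crank '[[0,0,1,0,0,0],[0,0,2,0,0,0],[0,0,3,0,0,0],[0,0,4,0,0,0]]'
```

```text
clock: 8.35
tcp_pos: [0.5267, -0.2049, 0.1145]
eef_rot: [0.522, 0.853, -0.0, 0.0]
contact_force: [-2.4, 2.2, 5.4]
opening: 0.0163
finger_force: 30.0
clock: 8.75
tcp_pos: [0.5267, -0.2048, 0.1106]
eef_rot: [0.522, 0.853, -0.0, 0.0]
contact_force: [-1.9, 1.6, 5.3]
opening: 0.0159
finger_force: 30.0
```

```bash
python3 -m crank '[[0,0,0.7,0,0,0],[0,0,1.4,0,0,0],[0,0,2,0,0,0],[0,0,2,0,0,0]]'
python3 -m crank '[[0,0,0.5,0,0,0],[0,0,1,0,0,0],[0,0,1,0,0,0]]'
```

```text
clock: 9.15
tcp_pos: [0.5267, -0.2048, 0.1087]
eef_rot: [0.522, 0.853, -0.0, 0.0]
contact_force: [-3.0, 1.7, 5.8]
opening: 0.0161
finger_force: 30.0
clock: 9.45
tcp_pos: [0.5267, -0.2048, 0.1086]
eef_rot: [0.522, 0.853, -0.0, 0.0]
contact_force: [-5.2, 3.2, 10.8]
opening: 0.0156
finger_force: 30.0
```

```bash
python3 -m crank '[[0,0,0.5,0,0,0],[0,0,1,0,0,0],[0,0,1,0,0,0]]'
python3 -m crank '[[0,0,0.5,0,0,0],[0,0,1,0,0,0],[0,0,1,0,0,0]]'
```

```text
clock: 9.75
tcp_pos: [0.5268, -0.2049, 0.1087]
eef_rot: [0.522, 0.853, -0.0, 0.0]
contact_force: [-8.1, 5.4, 18.1]
opening: 0.016
finger_force: 30.0
clock: 10.05
tcp_pos: [0.5268, -0.2049, 0.1086]
eef_rot: [0.522, 0.853, -0.0, 0.0]
contact_force: [-10.6, 5.6, 23.5]
opening: 0.0161
finger_force: 30.0
```

Hard stop at TCP z 0.1086, which is the expected home height, with force rising to 23 N. Easing off, then releasing.

```bash
python3 -m crank '[[0,0,-1.5,0,0,0],[0,0,-2.5,0,0,0],[0,0,-2.5,0,0,0]]'
python3 -m crank '[[0,0,0,0,0,0],[0,0,0,0,0,0],[0,0,0,0,0,0],[0,0,0,0,0,0],[0,0,0,0,0,0]]' 44
python3 -m crank '[[0,0,-4,0,0,0],[0,0,-12,0,0,0],[0,0,-30,0,0,0],[0,0,-60,0,0,0],[0,0,-95,0,0,0]]'
python3 -m crank '[[-20,0,-20,0,0,0],[-50,0,-30,0,0,0],[-70,0,-30,0,0,0],[-70,0,-30,0,0,0]]'
python3 - <<'E'
from h import *
p,K,W=cam("wrist");q=cam("side")[0]
a=cv2.resize(p[80:300,200:440],(436,400));b=cv2.resize(q[130:210,290:385],(360,303),interpolation=cv2.INTER_CUBIC)
c=np.zeros((400,796,3),np.uint8);c[:,:436]=a;c[:303,436:]=b;save("end",c)
E
```

```text
clock: 10.35
tcp_pos: [0.5267, -0.2048, 0.1087]
eef_rot: [0.522, 0.853, -0.0, 0.0]
contact_force: [-4.1, 2.8, 8.5]
opening: 0.0156
finger_force: 30.0
clock: 10.85
tcp_pos: [0.5264, -0.2047, 0.1067]
eef_rot: [0.522, 0.853, -0.0, -0.0]
contact_force: [0.2, 0.2, 0.3]
opening: 0.0438
finger_force: 0.0
clock: 11.35
tcp_pos: [0.5258, -0.2043, 0.2026]
eef_rot: [0.522, 0.853, 0.0, -0.001]
contact_force: [1.2, 0.9, 0.3]
opening: 0.044
finger_force: 0.0
clock: 11.75
tcp_pos: [0.559, -0.2691, 0.2329]
eef_rot: [0.523, 0.852, -0.0, 0.001]
contact_force: [-1.5, 0.2, -0.4]
opening: 0.0439
finger_force: 0.0
```

View pics/end.png

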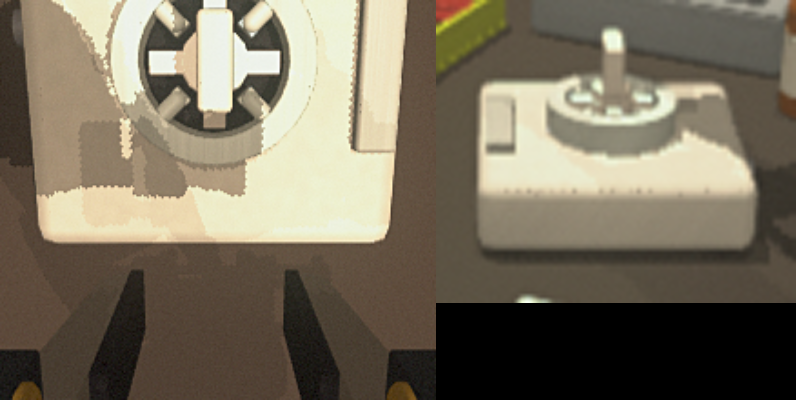

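The coupling stands upright in the well: bar at (215,60) in the crop, teeth between the fixed teeth and level with the rim. Gripper is clear.

```bash
python3 -c "from workcell import *;print(finish_job())"
```

```text
the job is handed in; nothing more can be done
None
```

The four-toothed coupling stands upright and released in the drive well, pressed down to a hard stop at the expected home height, and I handed the job in at about 12 s of the 38 s allowed.

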